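# Tip a sample rack onto its foot and load it in the analyser's rack lane

### The arm

A 6-joint arm with a two-finger parallel gripper is mounted at the origin on the work surface. World frame = base frame: x ahead of the robot, y to its left, z up, the work surface at z = 0. Lengths are in m, angles in rad, forces in N, time in s.
With the tool pointing down it reaches from about 0.375 to 0.975 m from the base axis. Payload 3.8 kg.
Tool frame: the origin (TCP) lies midway between the tips of the shut fingers; the grasp point (between the pads) lies 19 mm behind it; z points along the fingers, y is the direction in which the jaws open and shut (so a half turn about z gives the same grasp; the last joint's range is limited). The gripper opens to 85 mm and grips with 20 to 120 N. Pads are 22 mm wide; open, the fingers measure 114 mm over their backs; the gripper's body (76 mm by 85 mm) begins 54 mm behind the grasp point. The pads swing forward as they close: fully open they stand 13 mm farther back than shut.
Start: joints at [1.121, 0.264, 1.604, -0, 1.274, -0.037], TCP at [0.271, 0.618, 0.231] pointing down, gripper open.
Joint ranges: [-2.63, 2.63], [-0.94, 2.18], [0.31, 2.57], [-1.31, 4.45], [0, 2.66], [-2.55, 2.55]. Speed limits (rad/s): [2.57, 2.57, 3.14, 3.14, 3.14, 3.14].

### API

Orientations are given as a rotation vector (axis times angle).
In Python, from workcell import bot gives the robot as it stands.
- The arm moves only by the tool drive_tool, never from a script. Its argument "deltas" is a list of rows, each an object with "hand": the opening, from 0 (shut) to 1 (fully open); "offset": the shift along the world's x, y, z in cm, a list of three; "angular": the turn, a rotation vector about the world's x, y, z in degrees, a list of three. A call has 1 to 8 rows; each row is the pose to reach, as a shift and turn from the pose commanded when the call began; what a row does not reach only later rows make up. A row lasts 1/8 s, in which the tool goes at most 62.5 mm and 10.7 degrees, less where a joint would pass 70% of its speed; a pose out of reach is approached as far as the arm can. A call with a gripper value outside its range is refused whole. The fingers move at their own pace and stop on an object; "force" is the grip in N (left out, the last holds). Time passes only in rows, so rows that repeat a pose let the fingers close. It gives the time, the measured TCP pose, the force and the opening at its end, in the units of the state.
- bot.read_state(): the state, without advancing time (a new reading comes with each control period).
- bot.read_camera(name): name is "side" or "top" or "wrist"; returns a dict with "frame" (384x512x3 uint8, blue, green, red), "mtx" (3x3 intrinsics, pixels), "R" (3x3) and "t" (3): a world point X has camera coordinates R X + t. Camera axes: x right, y down, z forward; pixel columns grow to the right and rows downward; lengths in m; the calibration is good to about 2 mm. A picture is of the moment at which its call begins. There is no depth.
- bot.finish_job(): hands the job in, once; it reports no verdict.
The state is a dict: "time": time; "q": joint angles; "joint_vel": joint speeds; "joint_torque": joint torques, N m; "tool_pos": TCP position; "tcp_rot": TCP orientation; "wrist_force": force on the tool from outside, world axes, zero at the start; "torque": the same for the moment, N m; "width": opening from 0.0 (shut) to 1.0 (fully open).
Only numpy, scipy, OpenCV 4.12 (cv2) and the standard library are available. Lean on these libraries where they do the work, as an engineer would, in place of code of your own. Each camera call takes 0.05 s, during which the arm holds its last target. There are 200 camera calls.

### The job

An empty sample rack has been left standing on its end on the rack loader's plate. Without picking it up, push high on it so that it tips over towards the lane and comes down on its foot with the tube openings up (not on its side), then slide it along the lane until it is fully home against the end stop and the spring catch has sprung out behind it. Be gentle: never press on the rack with more than 20 N, and leave the other things on the bench where they are.

Things in the scene. Friction and masses are not known exactly. Their poses are not given: they have to be found in the camera images.
- rack: Empty grey sample rack, 120 long, 34 wide, 62 high, about 0.26 kg, five 17 mm square bores open on top. Origin: centre of the foot's underside; x tail to nose, y across, z from foot to openings. At the start it stands on its tail (x up, origin 60 mm over the plate, 62 mm deep along the lane), the foot facing the lane within 6 degrees, the openings facing away. It must end z up.
- rack_tail (a point): Centre of the rack's flat tail end (34 x 62 mm), the end it stands on at the start and the end to push when it lies on its foot: 60 mm behind the rack's origin, 31 mm above the foot's underside. Axes as the rack's.
- loader: Fixed steel rack loader. Origin: on the bench, on the lane's centre line; x along the lane, inwards; y to the catch's side; z up. Plate and lane floor are level, 6 mm over the bench: loading plate x = -300 to 0 mm, 130 mm wide. Guide walls rise 16 mm over the floor. A white transfer head 85 mm high, 150 mm wide stands at x = 235 to 365 mm.
- lane_mouth (a point): On the lane floor, on its centre line, where the straight lane begins (x = 30 mm of the loader). The lane is 38 mm wide; before it a funnel narrows from about 95 mm clear at x = -30 mm to 38 mm here. Axes as the loader's.
- lane_end (a point): On the lane floor, on its centre line, nominal place of the hard end stop's face (x = 200 mm of the loader; aluminium block 36 mm wide, top 42 mm over the bench). Stop and catch sit on one bracket, adjusted on each loader: both are up to 15 mm further in or out than nominal. This is not measured: feel or see it. Home, the rack's origin is at x = 125 to 155 mm.
- catch (a joint): Travel in m of the spring catch in the lane's +y wall: 0 = sprung out 9 mm into the lane, larger = pushed back (to 12 mm). Its 22 mm ramp faces the entering rack; its square face (nominally x = 78.5 mm, 10 to 22 mm over the bench) springs out behind the tail of a home rack with 1.5 mm to spare. A passing rack holds it back 4 mm or more; sliding past takes some 3 to 10 N.
- filled_rack: Bystander: a like rack standing on its foot beside the lane, with four capped tubes, 99 mm high in all. Origin: centre of its underside.
- mouse: Bystander: black computer mouse, 108 x 60 x 29 mm. Origin: centre of its underside.
- marker: Bystander: white marker pen with a green cap, 118 mm long, 12 mm thick. Origin: centre of its underside, x along it.
Mind the look-alikes: they are no part of the job. Leave any blue or turquoise look-alike of the rack alone.

How it is judged:
By the outcome, as a careful person would: the job done as asked, in the order asked, and still so for the second after the job is handed in, with the robot touching nothing.
It also fails if it takes over 58 s, if anything falls off the work surface, if the arm or the gripper's body presses on something with over 40 N, if the wrist force passes 120 N, or if a joint passes its speed limit or range.

## Working session

There is one attempt and no reset: what is moved stays moved. The work goes in short steps, Python scripts to look and compute and a tool call to move; the robot and the scene stay as the last step left them, time stands still between calls to the robot, and variables do not carry over. Pictures are saved under pics/ and viewed, about 8 in all and at most 12, crops included, and the job is handed in when it is done.

Besides the shell and the picture viewer there is one more tool, called after ">>>" by a JSON object that holds its "op" and its "data", one argument or row to a line. drive_tool: Moves the arm, as the interface text tells. Its arguments: {"type":"object","properties":{"deltas":{"type":"array"},"force":{"type":"number"}},"required":["deltas"]}

```bash
mkdir -p pics; ls; cat > h.py <<'E'
import numpy as np, cv2
from workcell import bot
def shot(n,f):
    c=bot.read_camera(n); cv2.imwrite('pics/'+f,c['frame']); np.savez('pics/'+f[:-4]+'.npz',**{k:np.array(c[k]) for k in c}); return c
def ray(c,uv):
    d=np.linalg.inv(c['mtx'])@np.array([uv[0],uv[1],1.0]); R=np.array(c['R']); return -R.T@np.array(c['t']), R.T@d
def plane(c,uv,z):
    o,d=ray(c,uv); return o+d*(z-o[2])/d[2]
def tri(c1,u1,c2,u2):
    A=np.zeros((3,3));b=np.zeros(3);L=[]
    for c,u in((c1,u1),(c2,u2)):
        o,d=ray(c,u);d=d/np.linalg.norm(d);P=np.eye(3)-np.outer(d,d);A+=P;b+=P@o;L.append((P,o))
    x=np.linalg.solve(A,b); return x,[float(np.linalg.norm(P@(x-o))) for P,o in L]
def proj(c,X):
    p=np.array(c['mtx'])@(np.array(c['R'])@np.array(X)+np.array(c['t'])); return p[:2]/p[2]
E
python3 - <<'E'
from h import *
a=shot('top','top0.png');b=shot('side','side0.png')
for c in(a,b): print(np.round(ray(c,(256,192)),3), np.round(c['mtx'][0][0]))
s=bot.read_state();print(s['time'],s['tcp_rot'],s['wrist_force'])
E
```

```text
pics
[[ 0.428  0.026  0.971]
 [ 0.16   0.013 -0.987]] 419.0
[[ 0.221 -0.755  0.669]
 [ 0.341  0.755 -0.56 ]] 448.0
0.1 [-0.64366889 -3.07447698  0.00309409] [-0.77226384  0.84992996 -0.84217937]
```

View pics/top0.png

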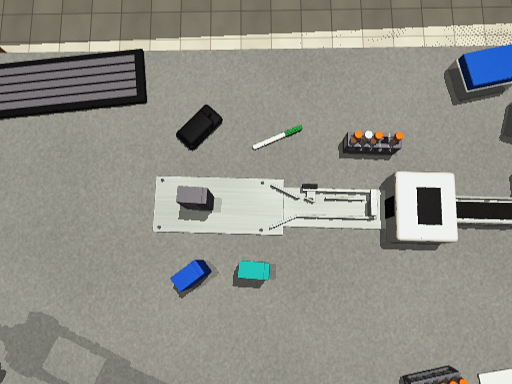

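View pics/side0.png

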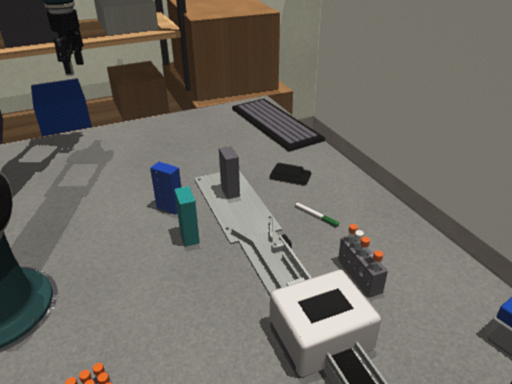

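The top view shows the grey rack on end on the plate at (195,197). The look-alikes are blue (190,276), turquoise (253,271) and the filled rack (372,142). The grey one on the plate fits the description. Its lane runs towards image right, to the white head at (425,207).

```bash
python3 - <<'E'
from h import *
L=lambda f:dict(np.load('pics/'+f))
a=L('top0.npz');b=L('side0.npz')
for n,uv in dict(c1=(155,178),c2=(153,232),c3=(284,180),c4=(283,236)).items(): print(n,np.round(plane(a,uv,.006),3))
t=cv2.resize(a['frame'][165:245,140:300],None,fx=5,fy=5,interpolation=cv2.INTER_CUBIC)
s=cv2.resize(b['frame'][135:215,180:280],None,fx=4,fy=4,interpolation=cv2.INTER_CUBIC)
o=np.zeros((400+150,800,3),np.uint8);o[:400]=t;cv2.imwrite('pics/crop1.png',np.vstack([t]))
l=cv2.resize(a['frame'][165:250,250:400],None,fx=5,fy=5,interpolation=cv2.INTER_CUBIC)
cv2.imwrite('pics/crop2.png',l)
E
```

```text
c1 [0.621 0.276 0.006]
c2 [0.494 0.277 0.006]
c3 [ 0.612 -0.027  0.006]
c4 [ 0.482 -0.022  0.006]
```

View pics/crop1.png

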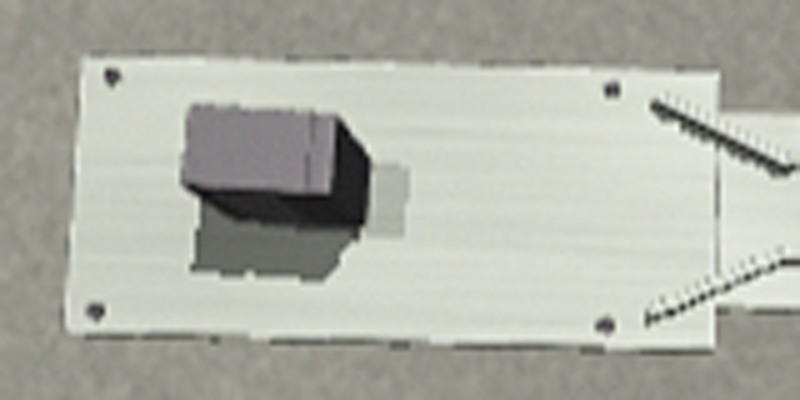

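View pics/crop2.png

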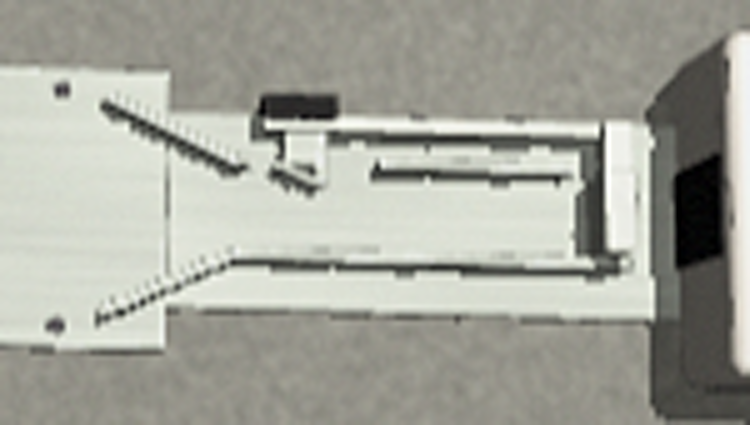

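Crop 1 confirms the grey rack: its nose face is up at crop (187..338, 105..195), with the dark foot face towards the lane. Crop 2 shows the funnel (100–240), the catch at (300,175) and the stop's white top at (605–630, 125–250).

```bash
python3 - <<'E'
from h import *
L=lambda f:dict(np.load('pics/'+f))
a=L('top0.npz')
P=lambda x,y,z,o=(140,165):plane(a,(o[0]+x/5-.4,o[1]+y/5-.4),z)[:2]
c=[P(80,58,.006),P(66,334,.006),P(720,72,.006),P(714,350,.006)]
m0=(c[0]+c[1])/2;m1=(c[2]+c[3])/2
print('plate',np.round(c,4),'len',np.linalg.norm(m1-m0))
ex=(m1-m0)/np.linalg.norm(m1-m0);ey=np.array([-ex[1],ex[0]]);print('ex',ex,'org',m1)
lo=lambda p:np.round(np.array([(p-m1)@ex,(p-m1)@ey])*1000,1)
g=a['frame'][165:245,140:300].astype(int)
hsv=cv2.cvtColor(a['frame'],cv2.COLOR_BGR2HSV)
print('col',a['frame'][195,190],a['frame'][200,212],a['frame'][195,160])
V=a['frame'].astype(int).max(2);M=((V>85)&(V<150)).astype(np.uint8);B=np.zeros_like(M);B[183:206,173:212]=M[183:206,173:212]
n,l,st,_=cv2.connectedComponentsWithStats(B);k=1+st[1:,4].argmax();print(st[k])
ct=cv2.findContours((l==k).astype(np.uint8),0,1)[0][0];r=cv2.minAreaRect(ct);print(r)
for x,y in((187,105),(338,113),(330,195),(183,188)): print('nose',lo(P(x,y,.126)))
for x,y in((370,225),(370,160)): print('foot low',lo(P(x,y,.006)))
o2=(250,165)
for nm,x,y,z in(('lowwall',240,252,.022),('lowwall',560,258,.022),('upwall',375,180,.022),('upwall',565,182,.022),('stop',603,122,.042),('stop',603,250,.042),('stop base',575,240,.006),('catchpoint',318,187,.022)): print(nm,lo(P(x,y,z,o2)),np.round(P(x,y,z,o2),4))
E
```

```text
plate [[ 0.6253  0.2747]
 [ 0.4957  0.2771]
 [ 0.6148 -0.0264]
 [ 0.4851 -0.0209]] len 0.29978095519732645
ex [-0.03534535 -0.99937516] org [ 0.54992318 -0.02366264]
col [133 127 134] [32 30 29] [198 210 206]
[176 186  34  18 483]
((192.49559020996094, 194.56639099121094), (32.32823181152344, 16.36367416381836), 3.814074993133545)
nose [-223.7   22.7]
nose [-161.5   20.8]
nose [-163.2  -13.1]
nose [-223.4  -11.7]
foot low [-160.7  -11.1]
foot low [-162.    19.4]
lowwall [ 32.6 -20.7] [ 0.528  -0.0555]
lowwall [177.5 -20. ] [ 0.5236 -0.2003]
upwall [93.9 13.7] [ 0.5603 -0.118 ]
upwall [180.4  14.8] [ 0.5583 -0.2044]
stop [193.1  39.4] [ 0.5825 -0.218 ]
stop [191.9 -18.2] [ 0.5249 -0.2148]
stop base [188.3  -9.8] [ 0.5335 -0.2115]
catchpoint [67.9  9.9] [ 0.5574 -0.0919]
```

Sizes check out: plate 300 mm long, nose face 62×34 mm. The rack spans loader x from -224 to -162 mm at y of about +5 mm, with a yaw of about -2°. The stop is roughly 10 mm out, at x of about 190. I'm moving behind it, with the fingers shut.

>>> {"op": "drive_tool", "data": {
  "deltas": [
    {"hand": 0,"offset": [4,-5,0],"angular": [0,0,-9]},
    {"hand": 0,"offset": [8,-10,0],"angular": [0,0,-18]},
    {"hand": 0,"offset": [12,-15,0],"angular": [0,0,-27]},
    {"hand": 0,"offset": [16,-20,0],"angular": [0,0,-36]},
    {"hand": 0,"offset": [20,-25,0],"angular": [0,0,-45]},
    {"hand": 0,"offset": [24,-30,0],"angular": [0,0,-54]},
    {"hand": 0,"offset": [29.3,-35,0],"angular": [0,0,-63]},
    {"hand": 0,"offset": [29.3,-36,0],"angular": [0,0,-70]}
  ]
}}

```text
time: 1.1
tool_pos: [0.5657, 0.2554, 0.2307]
tcp_rot: [2.298, 2.141, -0.001]
wrist_force: [-0.3, -0.0, -0.1]
width: -0.003
```

>>> {"op": "drive_tool", "data": {
  "deltas": [
    {"hand": 0,"offset": [0,0,0],"angular": [0,0,0]},
    {"hand": 0,"offset": [0,0,-4],"angular": [0,0,0]},
    {"hand": 0,"offset": [0,0,-8],"angular": [0,0,0]},
    {"hand": 0,"offset": [0,0,-12.5],"angular": [0,0,0]},
    {"hand": 0,"offset": [0,0,-12.5],"angular": [0,0,0]}
  ]
}}

```text
time: 1.72
tool_pos: [0.5591, 0.2578, 0.1015]
tcp_rot: [-2.285, -2.15, 0.015]
wrist_force: [-0.5, -0.9, 0.0]
width: 0.003
```

```bash
python3 - <<'E'
from h import *
s=bot.read_state();print({k:np.round(s[k],3) for k in('time','q','tool_pos','tcp_rot','wrist_force','width')})
a=shot('top','top1.png');b=shot('side','side1.png')
t=cv2.resize(a['frame'][165:245,140:240],None,fx=4,fy=4);u=cv2.resize(b['frame'][110:210,170:270],None,fx=4,fy=4)
cv2.imwrite('pics/c3.png',np.hstack([cv2.copyMakeBorder(t,0,80,0,0,0),u]))
E
```

```text
{'time': np.float64(1.725), 'q': array([3.910e-01, 2.690e-01, 1.850e+00, 1.000e-03, 1.033e+00, 4.520e-01]), 'tool_pos': array([0.559, 0.258, 0.101]), 'tcp_rot': array([-2.285, -2.15 ,  0.015]), 'wrist_force': array([-0.505, -0.909,  0.038]), 'width': np.float64(0.003)}
```

View pics/c3.png

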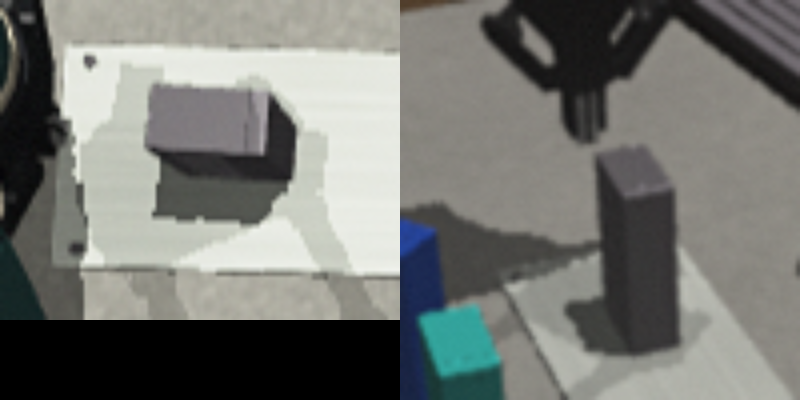

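The crop shows the shut fingers behind the rack's openings side, just above mid-height, with the rack undisturbed. I'm centring and closing in.

>>> {"op": "drive_tool", "data": {
  "deltas": [
    {"hand": 0,"offset": [0.5,0,0.3],"angular": [0,0,0]},
    {"hand": 0,"offset": [0.5,-1,0.3],"angular": [0,0,0]},
    {"hand": 0,"offset": [0.4,-2,0.3],"angular": [0,0,0]},
    {"hand": 0,"offset": [0.3,-3,0.3],"angular": [0,0,0]},
    {"hand": 0,"offset": [0.3,-3.5,0.3],"angular": [0,0,0]},
    {"hand": 0,"offset": [0.3,-3.5,0.3],"angular": [0,0,0]}
  ]
}}

```text
time: 2.58
tool_pos: [0.5667, 0.2227, 0.1092]
tcp_rot: [-2.292, -2.148, 0.0]
wrist_force: [-0.1, 1.1, 0.0]
width: -0.001
```

>>> {"op": "drive_tool", "data": {
  "deltas": [
    {"hand": 0,"offset": [-0.2,-0.5,-0.2],"angular": [0,0,0]},
    {"hand": 0,"offset": [-0.2,-1,-0.3],"angular": [0,0,0]},
    {"hand": 0,"offset": [-0.2,-1.3,-0.3],"angular": [0,0,0]},
    {"hand": 0,"offset": [-0.3,-1.6,-0.3],"angular": [0,0,0]},
    {"hand": 0,"offset": [-0.3,-1.9,-0.3],"angular": [0,0,0]},
    {"hand": 0,"offset": [-0.3,-2.2,-0.3],"angular": [0,0,0]},
    {"hand": 0,"offset": [-0.3,-2.5,-0.3],"angular": [0,0,0]},
    {"hand": 0,"offset": [-0.4,-2.8,-0.3],"angular": [0,0,0]}
  ]
}}

```text
time: 3.58
tool_pos: [0.5638, 0.1959, 0.1074]
tcp_rot: [2.291, 2.149, 0.004]
wrist_force: [-0.1, 3.4, 6.9]
width: 0.003
```

```bash
python3 - <<'E'
from h import *
a=shot('top','top2.png');b=shot('side','side2.png')
t=cv2.resize(a['frame'][165:245,140:240],None,fx=4,fy=4);u=cv2.resize(b['frame'][110:210,170:270],None,fx=4,fy=4)
cv2.imwrite('pics/c4.png',np.hstack([cv2.copyMakeBorder(t,0,80,0,0,0),u]))
E
```

```text
(no output)
```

View pics/c4.png

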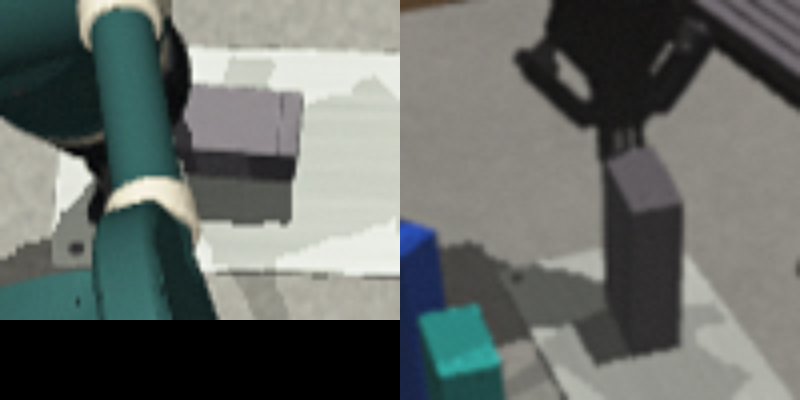

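The crop shows the rack starting to tip towards the lane with the fingertips on its upper openings side. The 7 N upward force means the tips rub on the rising face, so I'll follow the arc upward while pushing.

>>> {"op": "drive_tool", "data": {
  "deltas": [
    {"hand": 0,"offset": [0,-0.1,0.4],"angular": [0,0,0]},
    {"hand": 0,"offset": [0,-0.4,0.8],"angular": [0,0,0]},
    {"hand": 0,"offset": [0,-0.8,1.0],"angular": [0,0,0]},
    {"hand": 0,"offset": [-0.1,-1.2,1.2],"angular": [0,0,0]}
  ]
}}

```text
time: 4.18
tool_pos: [0.5616, 0.1828, 0.1181]
tcp_rot: [-2.291, -2.149, 0.001]
wrist_force: [-0.0, 0.8, -0.3]
width: -0.003
```

>>> {"op": "drive_tool", "data": {
  "deltas": [
    {"hand": 0,"offset": [0,-0.4,0.2],"angular": [0,0,0]},
    {"hand": 0,"offset": [-0.1,-0.8,0.3],"angular": [0,0,0]},
    {"hand": 0,"offset": [-0.1,-1.2,0.4],"angular": [0,0,0]},
    {"hand": 0,"offset": [-0.1,-1.6,0.5],"angular": [0,0,0]},
    {"hand": 0,"offset": [-0.1,-2.0,0.5],"angular": [0,0,0]}
  ]
}}

```text
time: 4.8
tool_pos: [0.5609, 0.163, 0.1234]
tcp_rot: [2.291, 2.149, 0.0]
wrist_force: [1.0, 0.1, 0.5]
width: 0.005
```

```bash
python3 - <<'E'
from h import *
a=shot('top','top3.png');b=shot('side','side3.png')
t=cv2.resize(a['frame'][165:245,140:240],None,fx=4,fy=4);u=cv2.resize(b['frame'][110:210,170:270],None,fx=4,fy=4)
cv2.imwrite('pics/c5.png',np.hstack([cv2.copyMakeBorder(t,0,80,0,0,0),u]))
E
```

```text
(no output)
```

View pics/c5.png

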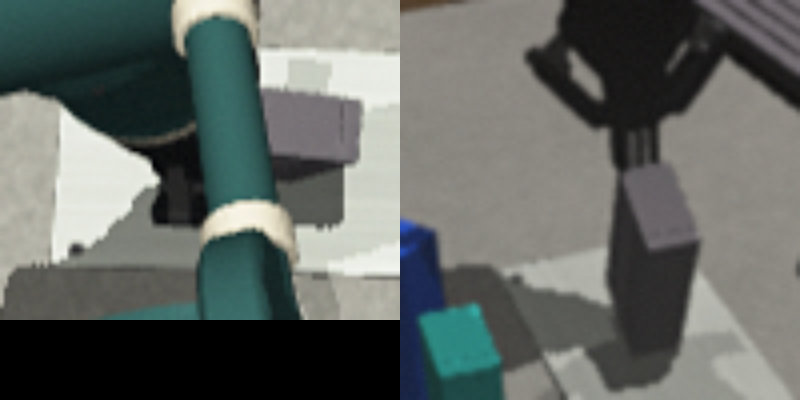

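It is tilted about 25°, near its balance point, with the yaw straight. Continuing.

>>> {"op": "drive_tool", "data": {
  "deltas": [
    {"hand": 0,"offset": [0,-0.4,0.1],"angular": [0,0,0]},
    {"hand": 0,"offset": [-0.1,-0.8,0.1],"angular": [0,0,0]},
    {"hand": 0,"offset": [-0.1,-1.2,0.1],"angular": [0,0,0]},
    {"hand": 0,"offset": [-0.1,-1.6,0.1],"angular": [0,0,0]},
    {"hand": 0,"offset": [-0.1,-2.0,0.1],"angular": [0,0,0]},
    {"hand": 0,"offset": [-0.1,-2.0,0.1],"angular": [0,0,0]},
    {"hand": 0,"offset": [-0.1,-2.0,0.1],"angular": [0,0,0]}
  ]
}}

```text
time: 5.78
tool_pos: [0.5598, 0.1433, 0.1243]
tcp_rot: [-2.291, -2.149, -0.0]
wrist_force: [-0.1, 0.3, -0.0]
width: -0.003
```

>>> {"op": "drive_tool", "data": {
  "deltas": [
    {"hand": 0,"offset": [0,4,1],"angular": [0,0,0]},
    {"hand": 0,"offset": [0,8,1],"angular": [0,0,0]},
    {"hand": 0,"offset": [0,12,1],"angular": [0,0,0]},
    {"hand": 0,"offset": [0,14,1],"angular": [0,0,0]}
  ]
}}

```text
time: 6.28
tool_pos: [0.5597, 0.2852, 0.1343]
tcp_rot: [-2.289, -2.152, -0.0]
wrist_force: [-0.2, 0.2, 0.5]
width: 0.0
```

```bash
python3 - <<'E'
from h import *
a=shot('top','top4.png');b=shot('side','side4.png')
t=cv2.resize(a['frame'][165:245,140:290],None,fx=5,fy=5);u=cv2.resize(b['frame'][130:250,170:300],None,fx=2,fy=2)
u=cv2.copyMakeBorder(u,0,0,0,t.shape[1]-u.shape[1],0);o=np.vstack([t[:,:],u])[:600];cv2.imwrite('pics/c6.png',np.vstack([t,u])[:640] if 0 else cv2.resize(np.vstack([t,u]),None,fx=.9,fy=.9))
E
```

```text
(no output)
```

View pics/c6.png

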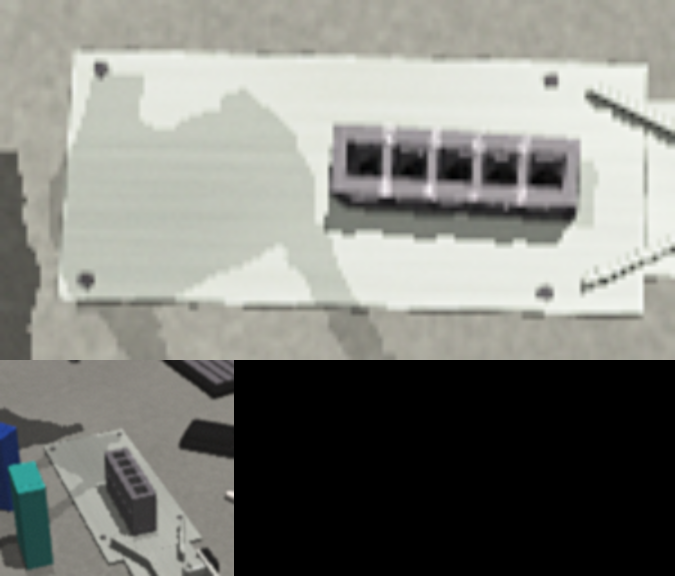

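The rack lies on its foot with its openings up. Its top face is at crop (333,126)–(577,208), and the funnel is just ahead. I'm measuring its pose.

```bash
python3 - <<'E'
from h import *
a=dict(np.load('pics/top4.npz'))
m1=np.array([.54992,-.02366]);ex=np.array([-.03535,-.99938]);ey=-np.array([ex[1],-ex[0]])
lo=lambda p:np.array([(p-m1)@ex,(p-m1)@ey])*1000
c=[lo(plane(a,(140+x/4.5-.4,165+y/4.5-.4),.068)[:2]) for x,y in((333,126),(580,140),(577,208),(330,193))]
print(np.round(c,1)); t=(c[0]+c[3])/2;n=(c[1]+c[2])/2
print('tail',t,'nose',n,'yaw',np.degrees(np.arctan2(*(n-t)[::-1])))
print('tail world',m1+ex*t[0]/1000+ey*t[1]/1000)
s=bot.read_state();print(s['tool_pos'])
for x in(-160,-60,0,60,70): print(x,m1+ex*x/1000)
E
```

```text
[[-154.9   19.1]
 [ -34.9   15. ]
 [ -35.6  -18.2]
 [-155.   -13.7]]
tail [-154.92851882    2.67912293] nose [-35.2412678   -1.60467852] yaw -2.0498341641517843
tail world [0.55807419 0.13107776]
[0.55965382 0.28493649 0.13420941]
-160 [0.555576  0.1362408]
-60 [0.552041  0.0363028]
0 [ 0.54992 -0.02366]
60 [ 0.547799  -0.0836228]
70 [ 0.5474455 -0.0936166]
```

>>> {"op": "drive_tool", "data": {
  "deltas": [
    {"hand": 0,"offset": [0,-3,-3],"angular": [0,0,0]},
    {"hand": 0,"offset": [0,-6,-6],"angular": [0,0,0]},
    {"hand": 0,"offset": [0,-9,-9.8],"angular": [0,0,0]},
    {"hand": 0,"offset": [0,-11,-9.8],"angular": [0,0,0]},
    {"hand": 0,"offset": [0,-12,-9.8],"angular": [0,0,0]},
    {"hand": 0,"offset": [0,-12.6,-9.8],"angular": [0,0,0]},
    {"hand": 0,"offset": [0,-13.0,-9.8],"angular": [0,0,0]},
    {"hand": 0,"offset": [0,-13.2,-9.8],"angular": [0,0,0]}
  ]
}}

```text
time: 7.38
tool_pos: [0.5604, 0.1518, 0.0372]
tcp_rot: [2.29, 2.15, 0.002]
wrist_force: [-0.5, 0.5, 0.3]
width: -0.001
```

>>> {"op": "drive_tool", "data": {
  "deltas": [
    {"hand": 0,"offset": [0,-0.3,0],"angular": [0,0,0]},
    {"hand": 0,"offset": [0,-0.6,0],"angular": [0,0,0]},
    {"hand": 0,"offset": [0,-0.9,0],"angular": [0,0,0]},
    {"hand": 0,"offset": [0,-1.2,0],"angular": [0,0,0]},
    {"hand": 0,"offset": [0,-1.5,0],"angular": [0,0,0]},
    {"hand": 0,"offset": [0,-1.8,0],"angular": [0,0,0]}
  ]
}}

```text
time: 8.12
tool_pos: [0.5597, 0.1332, 0.0362]
tcp_rot: [-2.291, -2.149, 0.0]
wrist_force: [0.3, 0.9, 0.1]
width: -0.001
```

>>> {"op": "drive_tool", "data": {
  "deltas": [
    {"hand": 0,"offset": [-0.1,-0.5,0],"angular": [0,0,0]},
    {"hand": 0,"offset": [-0.2,-1.0,0],"angular": [0,0,0]},
    {"hand": 0,"offset": [-0.3,-1.5,0],"angular": [0,0,0]},
    {"hand": 0,"offset": [-0.3,-2.0,0],"angular": [0,0,0]},
    {"hand": 0,"offset": [-0.4,-2.5,0],"angular": [0,0,0.5]},
    {"hand": 0,"offset": [-0.4,-3.0,0],"angular": [0,0,0.5]},
    {"hand": 0,"offset": [-0.5,-3.5,0],"angular": [0,0,1]},
    {"hand": 0,"offset": [-0.5,-4.0,0],"angular": [0,0,1]}
  ]
}}

```text
time: 9.12
tool_pos: [0.5547, 0.093, 0.0363]
tcp_rot: [-2.272, -2.17, -0.0]
wrist_force: [0.1, 1.5, -0.2]
width: -0.001
```

```bash
python3 - <<'E'
from h import *
a=shot('top','top5.png')
cv2.imwrite('pics/c7.png',cv2.resize(a['frame'][165:250,180:340],None,fx=5,fy=5))
E
```

```text
(no output)
```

View pics/c7.png

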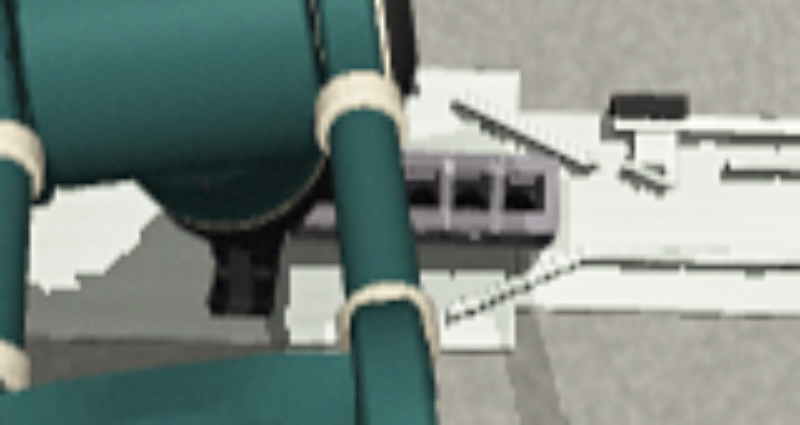

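```bash
python3 - <<'E'
from h import *
a=dict(np.load('pics/top5.npz'))
m1=np.array([.54992,-.02366]);ex=np.array([-.03535,-.99938]);ey=-np.array([ex[1],-ex[0]])
lo=lambda p:np.round(np.array([(p-m1)@ex,(p-m1)@ey])*1000,1)
for x,y,z in((560,153,.068),(557,235,.068),(405,152,.068),(405,232,.068),(585,260,.022),(600,165,.022),(800,262,.022),(725,178,.022)):print(x,lo(plane(a,(180+x/5-.4,165+y/5-.4),z)[:2]))
print(lo(np.array(bot.read_state()['tool_pos'][:2])))
E
```

```text
560 [15.4 17.3]
557 [ 14.5 -18.7]
405 [-52.1  16.1]
405 [-51.3 -18.9]
585 [ 30.4 -24.4]
600 [36.9 19.3]
800 [127.7 -23. ]
725 [93.9 14.6]
[-116.2    0.7]
```

The rack is now straight to the lane (y of about -1 mm) with its nose at the mouth. Continuing gently.

>>> {"op": "drive_tool", "data": {
  "deltas": [
    {"hand": 0,"offset": [0,-0.4,0],"angular": [0,0,0]},
    {"hand": 0,"offset": [-0.1,-0.8,0],"angular": [0,0,0]},
    {"hand": 0,"offset": [-0.1,-1.2,0],"angular": [0,0,0.3]},
    {"hand": 0,"offset": [-0.1,-1.6,0],"angular": [0,0,0.5]},
    {"hand": 0,"offset": [-0.2,-2.0,0],"angular": [0,0,0.5]},
    {"hand": 0,"offset": [-0.2,-2.4,0],"angular": [0,0,0.5]},
    {"hand": 0,"offset": [-0.2,-2.8,0],"angular": [0,0,0.5]}
  ]
}}

```text
time: 10.05
tool_pos: [0.5528, 0.0651, 0.0363]
tcp_rot: [2.263, 2.179, 0.0]
wrist_force: [1.0, 1.3, 0.7]
width: -0.002
```

>>> {"op": "drive_tool", "data": {
  "deltas": [
    {"hand": 0,"offset": [0,-0.4,0],"angular": [0,0,0]},
    {"hand": 0,"offset": [0,-0.8,0],"angular": [0,0,0]},
    {"hand": 0,"offset": [0,-1.2,0],"angular": [0,0,0]},
    {"hand": 0,"offset": [-0.1,-1.6,0],"angular": [0,0,0]},
    {"hand": 0,"offset": [-0.1,-2.0,0],"angular": [0,0,0]},
    {"hand": 0,"offset": [-0.1,-2.4,0],"angular": [0,0,0]},
    {"hand": 0,"offset": [-0.1,-2.8,0],"angular": [0,0,0]}
  ]
}}

```text
time: 10.92
tool_pos: [0.5517, 0.0381, 0.0363]
tcp_rot: [-2.262, -2.178, -0.002]
wrist_force: [-0.3, 3.9, 1.4]
width: 0.002
```

>>> {"op": "drive_tool", "data": {
  "deltas": [
    {"hand": 0,"offset": [0,-0.4,0],"angular": [0,0,0]},
    {"hand": 0,"offset": [0,-0.8,0],"angular": [0,0,0]},
    {"hand": 0,"offset": [0,-1.2,0],"angular": [0,0,0]},
    {"hand": 0,"offset": [-0.1,-1.6,0],"angular": [0,0,0]},
    {"hand": 0,"offset": [-0.1,-2.0,0],"angular": [0,0,0]},
    {"hand": 0,"offset": [-0.1,-2.4,0],"angular": [0,0,0]},
    {"hand": 0,"offset": [-0.1,-2.8,0],"angular": [0,0,0]},
    {"hand": 0,"offset": [-0.1,-3.2,0],"angular": [0,0,0]}
  ]
}}

```text
time: 11.92
tool_pos: [0.5503, 0.0058, 0.0363]
tcp_rot: [-2.262, -2.178, -0.0]
wrist_force: [-0.7, 6.0, 2.4]
width: -0.001
```

>>> {"op": "drive_tool", "data": {
  "deltas": [
    {"hand": 0,"offset": [0,-0.4,0],"angular": [0,0,0]},
    {"hand": 0,"offset": [0,-0.8,0],"angular": [0,0,0]},
    {"hand": 0,"offset": [0,-1.2,0],"angular": [0,0,0]},
    {"hand": 0,"offset": [-0.1,-1.6,0],"angular": [0,0,0]},
    {"hand": 0,"offset": [-0.1,-2.0,0],"angular": [0,0,0]},
    {"hand": 0,"offset": [-0.1,-2.4,0],"angular": [0,0,0]},
    {"hand": 0,"offset": [-0.1,-2.8,0],"angular": [0,0,0]},
    {"hand": 0,"offset": [-0.1,-3.2,0],"angular": [0,0,0]}
  ]
}}

```text
time: 12.92
tool_pos: [0.5487, -0.0263, 0.0361]
tcp_rot: [-2.261, -2.178, 0.001]
wrist_force: [-1.3, 4.1, 0.6]
width: 0.0
```

>>> {"op": "drive_tool", "data": {
  "deltas": [
    {"hand": 0,"offset": [0,-0.4,0],"angular": [0,0,0]},
    {"hand": 0,"offset": [0,-0.8,0],"angular": [0,0,0]},
    {"hand": 0,"offset": [0,-1.2,0],"angular": [0,0,0]},
    {"hand": 0,"offset": [-0.1,-1.6,0],"angular": [0,0,0]},
    {"hand": 0,"offset": [-0.1,-2.0,0],"angular": [0,0,0]},
    {"hand": 0,"offset": [-0.1,-2.4,0],"angular": [0,0,0]},
    {"hand": 0,"offset": [-0.1,-2.8,0],"angular": [0,0,0]},
    {"hand": 0,"offset": [-0.1,-3.2,0],"angular": [0,0,0]}
  ]
}}

```text
time: 13.92
tool_pos: [0.5485, -0.059, 0.0361]
tcp_rot: [-2.262, -2.179, 0.001]
wrist_force: [-1.7, 4.0, -0.6]
width: -0.004
```

>>> {"op": "drive_tool", "data": {
  "deltas": [
    {"hand": 0,"offset": [0,-0.15,0],"angular": [0,0,0]},
    {"hand": 0,"offset": [0,-0.3,0],"angular": [0,0,0]},
    {"hand": 0,"offset": [0,-0.45,0],"angular": [0,0,0]},
    {"hand": 0,"offset": [0,-0.6,0],"angular": [0,0,0]},
    {"hand": 0,"offset": [0,-0.75,0],"angular": [0,0,0]},
    {"hand": 0,"offset": [0,-0.9,0],"angular": [0,0,0]},
    {"hand": 0,"offset": [0,-1.05,0],"angular": [0,0,0]},
    {"hand": 0,"offset": [0,-1.2,0],"angular": [0,0,0]}
  ]
}}

```text
time: 14.92
tool_pos: [0.5488, -0.0708, 0.0363]
tcp_rot: [-2.263, -2.179, 0.0]
wrist_force: [-2.7, 4.5, -0.1]
width: -0.006
```

>>> {"op": "drive_tool", "data": {
  "deltas": [
    {"hand": 0,"offset": [-0.02,-0.07,0],"angular": [0,0,0]},
    {"hand": 0,"offset": [-0.04,-0.14,0],"angular": [0,0,0]},
    {"hand": 0,"offset": [-0.06,-0.21,0],"angular": [0,0,0]},
    {"hand": 0,"offset": [-0.08,-0.28,0],"angular": [0,0,0]},
    {"hand": 0,"offset": [-0.1,-0.35,0],"angular": [0,0,0]},
    {"hand": 0,"offset": [-0.1,-0.42,0],"angular": [0,0,0]},
    {"hand": 0,"offset": [-0.1,-0.5,0],"angular": [0,0,0]}
  ]
}}

```text
time: 15.8
tool_pos: [0.5481, -0.0757, 0.0364]
tcp_rot: [2.263, 2.179, 0.001]
wrist_force: [-0.9, 5.0, 0.1]
width: -0.002
```

>>> {"op": "drive_tool", "data": {
  "deltas": [
    {"hand": 0,"offset": [0,-0.05,0],"angular": [0,0,0]},
    {"hand": 0,"offset": [0,-0.1,0],"angular": [0,0,0]},
    {"hand": 0,"offset": [0,-0.15,0],"angular": [0,0,0]},
    {"hand": 0,"offset": [0,-0.2,0],"angular": [0,0,0]}
  ]
}}

```text
time: 16.3
tool_pos: [0.548, -0.0777, 0.0364]
tcp_rot: [2.263, 2.179, 0.0]
wrist_force: [0.1, 4.3, -0.4]
width: 0.003
```

Tool at loader x of about 54 mm, so the nose is near 185; no stop felt yet. Continuing in 0.5 mm rows.

>>> {"op": "drive_tool", "data": {
  "deltas": [
    {"hand": 0,"offset": [0,-0.05,0],"angular": [0,0,0]},
    {"hand": 0,"offset": [0,-0.1,0],"angular": [0,0,0]},
    {"hand": 0,"offset": [0,-0.15,0],"angular": [0,0,0]},
    {"hand": 0,"offset": [0,-0.2,0],"angular": [0,0,0]}
  ]
}}

```text
time: 16.8
tool_pos: [0.5479, -0.0798, 0.0363]
tcp_rot: [2.263, 2.179, 0.0]
wrist_force: [0.8, 4.4, -0.4]
width: 0.0
```

>>> {"op": "drive_tool", "data": {
  "deltas": [
    {"hand": 0,"offset": [0,-0.05,0],"angular": [0,0,0]},
    {"hand": 0,"offset": [0,-0.1,0],"angular": [0,0,0]},
    {"hand": 0,"offset": [0,-0.15,0],"angular": [0,0,0]}
  ]
}}

```text
time: 17.18
tool_pos: [0.5478, -0.0816, 0.0363]
tcp_rot: [2.262, 2.179, -0.001]
wrist_force: [0.3, 3.5, 0.6]
width: 0.001
```

>>> {"op": "drive_tool", "data": {
  "deltas": [
    {"hand": 0,"offset": [0,-0.05,0],"angular": [0,0,0]},
    {"hand": 0,"offset": [0,-0.1,0],"angular": [0,0,0]}
  ]
}}

```text
time: 17.42
tool_pos: [0.5478, -0.0822, 0.0363]
tcp_rot: [-2.263, -2.179, -0.0]
wrist_force: [-0.1, 3.5, 0.8]
width: -0.003
```

>>> {"op": "drive_tool", "data": {
  "deltas": [
    {"hand": 0,"offset": [0,-0.05,0],"angular": [0,0,0]},
    {"hand": 0,"offset": [0,-0.1,0],"angular": [0,0,0]}
  ]
}}

```text
time: 17.68
tool_pos: [0.5478, -0.0837, 0.0363]
tcp_rot: [2.262, 2.179, -0.001]
wrist_force: [0.4, 0.9, 0.0]
width: 0.001
```

>>> {"op": "drive_tool", "data": {
  "deltas": [
    {"hand": 0,"offset": [0,-0.05,0],"angular": [0,0,0]},
    {"hand": 0,"offset": [0,-0.1,0],"angular": [0,0,0]}
  ]
}}

```text
time: 17.92
tool_pos: [0.5478, -0.0845, 0.0363]
tcp_rot: [2.263, 2.179, -0.0]
wrist_force: [-0.2, 2.3, 0.3]
width: 0.002
```

The force dipped from 3.5 to 0.9 N, so the catch has probably sprung out. The stop should be about 1.5 mm further, so I'll feel for it.

>>> {"op": "drive_tool", "data": {
  "deltas": [
    {"hand": 0,"offset": [0,-0.05,0],"angular": [0,0,0]},
    {"hand": 0,"offset": [0,-0.05,0],"angular": [0,0,0]}
  ]
}}

```text
time: 18.18
tool_pos: [0.5478, -0.0846, 0.0363]
tcp_rot: [-2.263, -2.179, -0.0]
wrist_force: [0.6, 2.7, -0.1]
width: 0.003
```

>>> {"op": "drive_tool", "data": {
  "deltas": [
    {"hand": 0,"offset": [0,-0.05,0],"angular": [0,0,0]},
    {"hand": 0,"offset": [0,-0.05,0],"angular": [0,0,0]}
  ]
}}

```text
time: 18.42
tool_pos: [0.5478, -0.0846, 0.0363]
tcp_rot: [-2.262, -2.179, -0.001]
wrist_force: [-0.0, 5.4, 1.0]
width: 0.002
```

>>> {"op": "drive_tool", "data": {
  "deltas": [
    {"hand": 0,"offset": [0,-0.05,0],"angular": [0,0,0]},
    {"hand": 0,"offset": [0,-0.05,0],"angular": [0,0,0]}
  ]
}}

```text
time: 18.68
tool_pos: [0.5478, -0.0846, 0.0363]
tcp_rot: [-2.262, -2.178, -0.002]
wrist_force: [-0.1, 7.0, 1.7]
width: -0.003
```

The position holds at y=-0.0846 while the force climbs to 7 N. That is the hard stop, with the nose at about 192 mm against my estimate of 190. I'm backing off to look.

>>> {"op": "drive_tool", "data": {
  "deltas": [
    {"hand": 0,"offset": [0.1,1,0],"angular": [0,0,0]},
    {"hand": 0,"offset": [0.2,3,0.5],"angular": [0,0,0]},
    {"hand": 0,"offset": [0.3,6,4],"angular": [0,0,0]},
    {"hand": 0,"offset": [0.3,11,9],"angular": [0,0,0]},
    {"hand": 0,"offset": [0.3,16,14],"angular": [0,0,0]},
    {"hand": 0,"offset": [0,22,18],"angular": [0,0,0]},
    {"hand": 0,"offset": [0,28,18],"angular": [0,0,0]},
    {"hand": 0,"offset": [0,30,18],"angular": [0,0,0]}
  ]
}}

```text
time: 19.68
tool_pos: [0.548, 0.218, 0.2188]
tcp_rot: [2.259, 2.18, 0.006]
wrist_force: [-0.1, -0.6, -1.0]
width: 0.001
```

```bash
python3 - <<'E'
from h import *
a=shot('top','top6.png');b=shot('side','side6.png');a0=dict(np.load('pics/top0.npz'))['frame']
t=cv2.resize(a['frame'][170:240,270:390],None,fx=6,fy=6,interpolation=cv2.INTER_CUBIC)
u=cv2.copyMakeBorder(b['frame'][195:335,170:400],0,0,0,0,0)
t2=cv2.resize(a['frame'],None,fx=.365,fy=.365)
w=np.hstack([u,cv2.copyMakeBorder(t2,0,0,0,0,0)[:140],np.zeros((140,720-230-t2.shape[1],3),np.uint8)])
cv2.imwrite('pics/c8.png',np.vstack([t,w]))
for n,r in dict(mouse=(100,155,170,230),marker=(120,155,245,305),filled=(125,160,335,410),blue=(255,295,165,215),teal=(255,290,230,275)).items():
  d=cv2.absdiff(a0,a['frame'])[r[0]:r[1],r[2]:r[3]].max(2);print(n,(d>30).sum())
E
```

```text
mouse 0
marker 0
filled 0
blue 256
teal 0
```

View pics/c8.png

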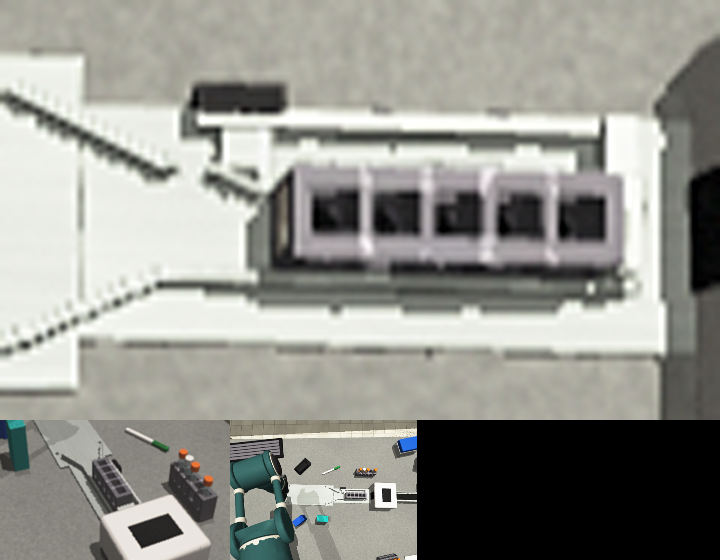

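The rack sits against the stop with its openings up. The catch tip is at pixel (313.7,203), matching its free position before (313.6,202), so it has sprung out behind the tail. The blue difference is probably the arm or its shadow, so I'll check it from the side view, then hand in.

```bash
python3 - <<'E'
from h import *
for n in('side','top'):
  for k in('0','6'):
    h=cv2.cvtColor(dict(np.load(f'pics/{n}{k}.npz'))['frame'],cv2.COLOR_BGR2HSV)
    m=cv2.inRange(h,(105,150,40),(130,255,255)); 
    r=(150,225,145,185) if n=='side' else (255,295,165,215)
    w=m[r[0]:r[1],r[2]:r[3]];y,x=np.nonzero(w);print(n,k,len(x),x.mean(),y.mean(),x.min(),x.max(),y.min(),y.max())
a=dict(np.load('pics/top6.npz'))
m1=np.array([.54992,-.02366]);ex=np.array([-.03535,-.99938]);ey=-np.array([ex[1],-ex[0]])
for x,y in((294,168),(622,175),(620,265),(292,262)):
  p=plane(a,(270+x/6-.4,170+y/6-.4),.068)[:2];print(np.round([(p-m1)@ex*1e3,(p-m1)@ey*1e3],1))
E
```

```text
side 0 674 21.909495548961424 32.91394658753709 6 34 12 62
side 6 833 21.373349339735896 35.048019207683076 6 35 12 62
top 0 703 25.317211948790895 19.637268847795163 6 45 5 36
top 6 704 25.296875 19.663352272727273 6 45 5 36
[74.2 13.3]
[192.6  13.5]
[191.1 -19.2]
[ 73.4 -20.9]
```

```bash
python3 -c "
from h import *
print(bot.finish_job())"
```

```text
the job is handed in; nothing more can be done
None
```

I tipped the rack towards the lane with a push high on its openings side. It landed on its foot with the openings up. I then slid it along the lane to the hard stop and handed the job in at about 20 s.

- **Home:** at the stop the position held while the force climbed to 7 N. The last image puts the nose at x of about 192 mm and the tail at about 73 mm, so the origin is at about 132 mm, inside the 125–155 mm range.
- **Catch:** the push force dropped from 3.5 to 0.9 N just before the stop. In the last image the catch tip is back at its free position to within a pixel, just behind the tail.
- **Force on the rack:** the highest reading was about 8 N, while tipping. Forces were read only at the end of each move, so brief peaks in between were not seen.
- **Other things on the bench:** the mouse, marker, filled rack and turquoise look-alike show no change in the top view. The blue one's region did change in brightness, but its outline and centre stayed the same in the top view, so I put that down to the arm's shadow.

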